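# Let one tube out of the lever dispenser

## Task

Let the blue-capped tube out of the dispenser: with closed fingertips, press the lever of its lane all the way down so that the lid lifts and the tube rolls into the catch tray, then let the lever up slowly, over two seconds or so, so that the lid closes without slamming, and come away. Work only that lever: do not touch the lids or the tubes, leave the orange-capped tube shut in its lane, and disturb nothing else on the bench.

Things in the scene. Friction and masses are not known exactly. Their poses are not given: they have to be found in the camera images.
- dispenser: white two-lane tube dispenser fixed to the bench, 235 mm deep, 350 wide over the lever pads, 88 high (125 with a lid up). Origin on the bench under its middle; x from its front (catch tray, toward the robot) to its back, y to its left, z up. Lanes at y = +37.5 and -37.5 mm slope down 20 degrees, each to its own half of the tray (x = -130 to -30 mm, floor 6 mm, walls 33 mm above the bench)
- pad_left (a point): middle of the top face of the left lever's black pad, 79 mm above the bench at rest; goes 38 mm down, almost straight, at full press. Pad 88 mm wide (dispenser's y), 36 mm deep, 8 thick, clear all round but for the steel arm running back at its inner edge. Slopes up 10 degrees to the front at rest, down 10 when pressed. 4 N starts it, 7 N holds it down; its spring lifts it again after a rising finger
- pad_right (a point): middle of the top face of the right lever's black pad, 79 mm above the bench at rest; goes 38 mm down, almost straight, at full press. Pad 88 mm wide (dispenser's y), 36 mm deep, 8 thick, clear all round but for the steel arm running back at its inner edge. Slopes up 10 degrees to the front at rest, down 10 when pressed. 4 N starts it, 7 N holds it down; its spring lifts it again after a rising finger
- lever_left (a joint): left lever, works the lid over the left lane: 0 at rest (pad up), 0.35 rad fully pressed down against its stop
- lever_right (a joint): right lever, works the lid over the right lane: same values
- lid_left (a joint): grey lid with an open window in its front half, over the left lane, hinged at the back and linked to the left lever, turning twice the lever's angle: 0 shut, 0.70 rad fully open. Its front lip holds the tube back; the tube rolls out by itself when the lid is up. If the lever is let go, its spring slams the lid shut
- lid_right (a joint): the same lid over the right lane, linked to the right lever: same values
- tube_blue: white sample tube with a blue cap (24 mm of its length), 20 mm diameter, 60 mm long, lying across one of the two lanes behind the lip of its lid (either lane). Origin at its centre, axis along its own y, the cap at +y
- tube_orange: the same tube with an orange cap, lying in the other lane
- bottle_acid: bystander: glass bottle with a red cap, 60 mm wide, 110 mm high, origin under its centre
- sticky_notes: bystander: yellow pad of notes, 51 x 51 x 14 mm, origin under its centre
- wipes_box: bystander: green box of wipes, 116 x 65 x 102 mm, origin under its centre
- vial_clear: bystander: clear vial with blue cap, 26 mm wide, 50 mm high, standing right of the dispenser, origin under its centre
- stir_bar_tin: bystander: round grey tin, 61 mm wide, 32 mm high, left of the dispenser, origin under its centre
- tape_roll: bystander: roll of yellow tape lying flat, 70 mm wide, 20 mm high, right of the dispenser, origin under its centre
- mouse: bystander: black computer mouse, 106 x 59 x 34 mm, origin under its centre

How it is judged:
On the way:
1. the lid over the blue-capped tube's lane is fully raised (over 0.6 of 0.7 rad) (((y of tube_blue in the frame of dispenser above 0 m and value of joint lid_left above 0.6 rad) or (y of tube_blue in the frame of dispenser below 0 m and value of joint lid_right above 0.6 rad))), for 0.2 s.
At the end, for the whole second after the job is handed in: the blue-capped tube lies at rest in the catch tray (more than 42 mm in front of the dispenser's origin), the orange-capped tube is still in its lane, and both lids are shut (under 0.04 rad) (x of tube_blue in the frame of dispenser between -0.13 and -0.042 m and height (world z) of tube_blue below 0.03 m and linear speed of each of tube_blue, tube_orange below 0.03 m/s and value of joint each of lid_left, lid_right below 0.04 rad and x of tube_orange in the frame of dispenser above -0.034 m); the robot touches nothing.
It fails at once if a lid slammed: it closed faster than 2 rad/s (velocity of joint any of lid_left, lid_right below -2 rad/s).
It fails at once if the lever of the orange-capped tube's lane was worked ((y of tube_blue in the frame of dispenser above 0 m and value of joint lid_right above 0.08 rad) or (y of tube_blue in the frame of dispenser below 0 m and value of joint lid_left above 0.08 rad)).
It fails at once if the robot touched a tube or a lid (contact force between any of the fingers, the arm and tube_blue above 0.5 N or contact force between any of the fingers, the arm and tube_orange above 0.5 N or contact force between any of the fingers, the arm and lid_left above 0.5 N or contact force between any of the fingers, the arm and lid_right above 0.5 N).
It fails at once if a tube was lifted (height (world z) of any of tube_blue, tube_orange above 0.075 m).
It fails at once if a bystander was moved (distance of any of bottle_acid, sticky_notes, wipes_box, vial_clear, stir_bar_tin, tape_roll, mouse from where it was at the start of the episode above 0.01 m).
It also fails if it takes over 40 s, if anything falls off the work surface, if the arm or the gripper's body presses on something with over 40 N, if the wrist force passes 120 N, or if a joint passes its speed limit or range.

## Robot

A 6-joint arm with a two-finger parallel gripper is mounted at the origin on a cart in front of the work surface, level with it; the furniture and walls round the work are solid. World frame = base frame: x ahead of the robot, y to its left, z up, the work surface at z = 0. Lengths are in m, angles in rad, forces in N, time in s.
With the tool pointing down it reaches from about 0.25 to 0.725 m from the base axis. Payload 4 kg.
Tool frame: the origin (TCP) lies at the very end of the fingers, on their centre line; the grasp point (between the pads) lies 19 mm behind it; z points along the fingers, y is the line along which they close (so a half turn about z gives the same grasp; the last joint's range is limited). The gripper opens to 85 mm and grips with 20 to 120 N. Pads are 22 mm wide; open, the fingers measure 114 mm over their backs; the gripper's body (76 mm by 85 mm) begins 54 mm behind the grasp point. The pads swing forward as they close: fully open they stand 13 mm farther back than shut.
Start: joints at [-1.348, 0.241, 0.005, 1.335, 0, 1.571], TCP at [0.11, -0.488, 0.205] pointing down, gripper open.
Joint ranges: [-2.72, 2.72], [-1.05, 1.87], [-1.09, 1.28], [-1.99, 2.15], [-1.42, 1.44], [-3.14, 3.14]. Speed limits (rad/s): [2.79, 2.79, 3.14, 3.14, 3.14, 3.14].

## Interface

Orientations are given as a unit quaternion [x, y, z, w].
In Python, from workcell import bot, vision, workorder gives the robot as it stands.
- The arm moves only by the shell command python3 -m creep 'ROWS' [OPENING]. ROWS is JSON, a list of rows, each a list of 2 entries, a list of its own where there are three numbers: the shift along the tool's x, y, z in mm, then the turn, a rotation vector about the tool's x, y, z in rad. In form: [[[dx, dy, dz], [wx, wy, wz]], ...]. A call has 1 to 12 rows; each row shifts and turns the commanded pose from where the row before left it, along the tool's axes as they then stand; what a row does not reach is not made up. A row lasts 1/8 s, in which the tool goes at most 62.5 mm and 10.7 degrees, less where a joint would pass 70% of its speed; a pose out of reach is approached as far as the arm can. A call is refused whole if a number of a shift passes 62.5 or a number of a turn 0.188, either way. A call with a gripper value outside its range is refused whole. OPENING is the finger opening in mm, from 0 to 85.4, set as the call begins (- or left out, the last holds). The fingers move at their own pace and stop on an object; the grip force is fixed at half the most. Time passes only in rows, so rows that do not move let the fingers close. It gives the time, the measured TCP pose, the force, the opening and the grip force at its end, in the units of the state.
- bot.get_obs(): the state, without advancing time (a new reading comes with each control period).
- vision.camera(name): name is "scene" or "top"; returns a dict with "image" (384x512x3 uint8, blue, green, red), "z_map" (384x512 float32, m along the optical axis (not along the pixel's ray), 0 where there is no reading), "K" (3x3 intrinsics, pixels), "rvec" (rotation vector, rad) and "tvec" (3), from world to camera coordinates, as OpenCV has them. Camera axes: x right, y down, z forward; pixel columns grow to the right and rows downward; lengths in m; the calibration is good to about 2 mm. A picture is of the moment at which its call begins.
- workorder.job_done(): hands the job in; it is judged then, once.
Trained networks look in a picture, given as the dict that the camera call returned (one of the last four; its "shot" number tells which), for a name from the list of things; names that differ only in an ending like _2 or _b are one class to them, and where a whole thing is asked for, a point or a joint stands for the part that bears it (a point fixed in the world has none). Each returns a list of dicts, best first, with "score" (0 to 1); they miss things now and then, are a little off and sometimes report something else, mostly with a low value. They report only what shows in the picture. A call takes as long as a camera call.
- vision.spot_in(picture, query): "position" ([column, row] in pixels, amid what is visible of it).
- vision.place_of(picture, query): "position" ([column, row] in pixels: a listed point, or the origin of a listed thing).
The state is a dict: "clock": time; "joint_pos": joint angles; "joint_vel": joint speeds; "tau": joint torques, N m; "eef_pos": TCP position; "tool_rot": TCP orientation; "ft_force": force on the tool from outside, world axes, zero at the start; "ft_torque": the same for the moment, N m; "grip_width": finger opening in m; "grasp_force": force on a finger pad.
Only numpy, scipy, OpenCV 4.12 (cv2) and the standard library are available. Lean on these libraries where they do the work, as an engineer would, in place of code of your own. Each camera call takes 0.05 s, during which the arm holds its last target. There are 200 camera calls.

## Working session

There is one attempt and no reset: what is moved stays moved. The work goes in short steps, Python scripts to look and compute and a shell command to move; the robot and the scene stay as the last step left them, time stands still between calls to the robot, and variables do not carry over. Pictures are saved under pics/ and viewed, at most 10 in all, crops included, and the job is handed in when it is done.

```bash
mkdir -p pics
cat > h.py <<'E'
import numpy as np, cv2
from workcell import bot, vision, workorder
def w(p,uv):
    u,v=int(round(uv[0])),int(round(uv[1]))
    z=p["z_map"][max(v-1,0):v+2,max(u-1,0):u+2]; z=z[z>0]
    if not len(z): return None
    z=np.median(z); K=p["K"]; c=np.linalg.inv(K)@[uv[0],uv[1],1]*z
    R=cv2.Rodrigues(np.array(p["rvec"]))[0]
    return R.T@(c-np.ravel(p["tvec"]))
E
python3 - <<'E'
from h import *
np.set_printoptions(precision=3,suppress=True)
o=bot.get_obs(); print(o["clock"],o["eef_pos"],o["tool_rot"],o["grip_width"])
ims=[]
for n in ("top","scene"):
    p=vision.camera(n); cv2.imwrite(f"pics/{n}0.png",p["image"])
    for q in ("pad_left","pad_right","dispenser","tube_blue","tube_orange","vial_clear","tape_roll","stir_bar_tin","bottle_acid","wipes_box","mouse"):
        for d in vision.place_of(p,q)[:2]: print(n,q,round(d["score"],2),np.round(d["position"],1),w(p,d["position"]))
E
```

```text
0.0 [ 0.11  -0.487  0.204] [ 0.994  0.111 -0.    -0.001] 0.08538405668415723
top pad_left 0.89 [198.  229.9] [0.481 0.245 0.078]
top pad_right 0.86 [276.2 210.8] [ 0.533 -0.004  0.079]
top dispenser 0.95 [231.9 185. ] [0.624 0.136 0.041]
top dispenser 0.6 [393.1 222.2] [ 0.486 -0.366  0.097]
top tube_blue 0.6 [238.5 191. ] [0.603 0.114 0.049]
top tube_orange 0.6 [216.  193.6] [0.598 0.188 0.038]
top tube_orange 0.43 [278.2 209.2] [ 0.538 -0.011  0.079]
top vial_clear 0.61 [269.3 163.7] [0.689 0.011 0.048]
top tape_roll 0.69 [359.4 210.2] [ 0.531 -0.284 -0.001]
top tape_roll 0.36 [116.2 225.8] [0.503 0.517 0.032]
top stir_bar_tin 0.75 [118.6 226.9] [0.499 0.509 0.032]
top bottle_acid 0.74 [393.1 222.3] [ 0.485 -0.366  0.097]
top bottle_acid 0.73 [329.1 227.4] [ 0.477 -0.178  0.017]
top wipes_box 0.73 [392.4 222.5] [ 0.485 -0.369  0.079]
scene pad_left 0.51 [271.9 235.8] [0.475 0.263 0.08 ]
scene pad_right 0.65 [295.2 196.7] [0.523 0.001 0.083]
scene pad_right 0.23 [253.1 224.2] [0.588 0.198 0.049]
scene dispenser 0.9 [251.6 225.2] [0.578 0.224 0.063]
scene tube_blue 0.48 [260.1 208.6] [0.591 0.147 0.086]
scene tube_orange 0.52 [272.5 233.3] [0.482 0.247 0.078]
scene tube_orange 0.46 [259.3 222.1] [0.58  0.169 0.043]
scene tape_roll 0.51 [322.3 184.6] [ 0.523 -0.258  0.012]
scene tape_roll 0.24 [295.7 194.1] [ 0.532 -0.019  0.081]
scene stir_bar_tin 0.94 [220.6 299.7] [0.486 0.542 0.019]
scene stir_bar_tin 0.51 [289.3 196.9] [0.547 0.004 0.076]
scene bottle_acid 0.58 [308.2 171.3] [ 0.618 -0.316  0.024]
scene wipes_box 0.79 [339.4 178.1] [ 0.476 -0.334  0.022]
scene mouse 0.54 [297.3 192.8] [ 0.531 -0.031  0.081]
```

Run:
```python
import cv2,numpy as np
a=cv2.imread("pics/top0.png"); b=cv2.imread("pics/scene0.png")
A=cv2.resize(a[130:290,90:430],None,fx=2.3,fy=1.85)
cv2.imwrite("pics/topc.png",cv2.resize(a[130:280,150:350],None,fx=4,fy=4)); cv2.imwrite("pics/topw.png",cv2.resize(a,None,fx=1.5,fy=1.5))
```

```text
(no output)
```

View pics/topc.png

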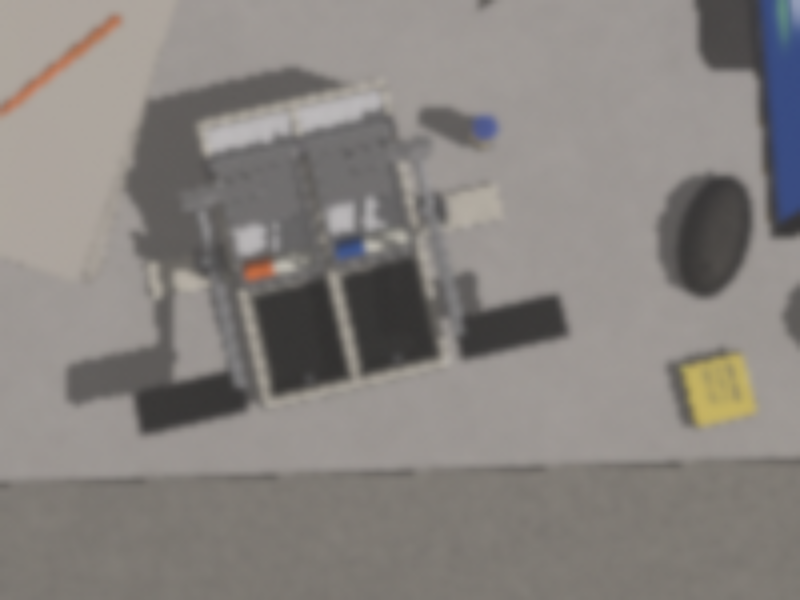

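View pics/topw.png

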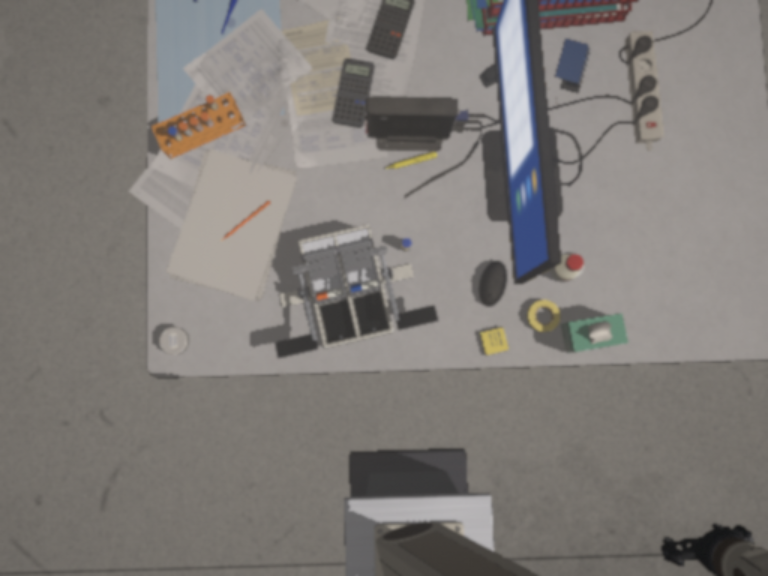

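View pics/scene0.png

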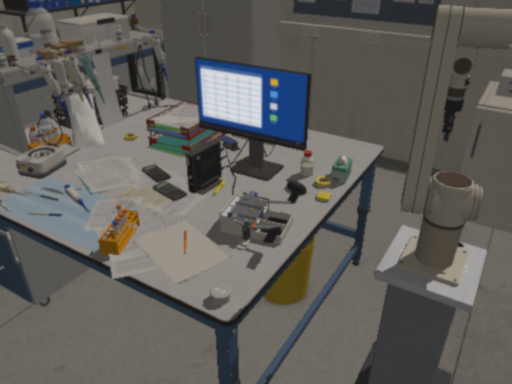

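The top picture shows the blue cap at about px (237,192), in the right lane. The orange cap is in the left lane, at about (215,197). The right pad is clear at about (278,211), and the monitor's near corner is at about (345,187). Next I'll fit the right pad's outline and check the clearance to the monitor.

Run:
```python
from h import *
np.set_printoptions(precision=3,suppress=True)
o=bot.get_obs(); p=vision.camera("top"); K=p["K"];R=cv2.Rodrigues(np.array(p["rvec"]))[0];z=p["z_map"]
v,u=np.mgrid[:384,:512]; c=np.stack([(u-K[0,2])/K[0,0]*z,(v-K[1,2])/K[1,1]*z,z],-1)-np.ravel(p["tvec"]); W=c@R
g=p["image"].max(2)
for n,(x,y) in dict(R=(.533,-.004),L=(.481,.245)).items():
    m=(z>0)&(g<75)&(W[...,2]>.06)&(W[...,2]<.1)&(np.hypot(W[...,0]-x,W[...,1]-y)<.075)
    m=m.astype(np.uint8); k,l,s,ce=cv2.connectedComponentsWithStats(m); i=1+s[1:,4].argmax()
    P=W[l==i]; r=cv2.minAreaRect((P[:,:2]*1000).astype(np.float32)); print(n,len(P),r,P[:,2].mean(),P.mean(0), ce[i])
m=(z>0)&(W[...,2]>.08)&(W[...,0]>.3)&(W[...,0]<.8)&(W[...,1]>-.45)&(W[...,1]<.0)
for x0 in np.arange(.4,.8,.05):
  q=m&(abs(W[...,0]-x0)<.025)
  if q.any(): print(x0,W[q][:,1].min(),W[q][:,1].max(),W[q][:,2].max())
for j in range(3): print(R[:,j]@np.eye(3)[0])
Q=np.array(o["tool_rot"]);from scipy.spatial.transform import Rotation as T;M=T.from_quat(Q).as_matrix();print(M)
for z0 in (.2,.13): print(z0,M.T@(np.array([.533,-.012,z0])-o["eef_pos"])*1000)
```

```text
R 224 ((532.0973510742188, -7.142833709716797), (29.444435119628906, 80.12948608398438), 10.727139472961426) 0.0802936313909028 [ 0.532 -0.008  0.08 ] [277.321 211.223]
L 232 ((480.6109619140625, 246.88699340820312), (30.794034957885742, 81.35044860839844), 9.408085823059082) 0.08013912523128595 [0.48  0.248 0.08 ] [196.776 230.013]
0.45 -0.438026197866032 -0.3393384584018301 0.09622069097122805
0.5 -0.4404767109504037 -0.0027761630859075184 0.10797833743916531
0.55 -0.43272269004472136 -2.8331643099498557e-05 0.09029103993343776
0.6 -0.35213595797942915 -0.1946338330034576 0.49807107336559314
0.6499999999999999 -0.3557582067957431 -0.19228660455450808 0.497741077967724
0.7 -0.21592237427918407 -0.19098884329968058 0.4973847027784427
0.75 -0.23878925255300104 -0.18929310546657477 0.4979614141592396
-0.029938519285285015
-0.9995169955100698
-0.008334311580900595
[[ 0.975  0.221 -0.   ]
 [ 0.221 -0.975 -0.   ]
 [-0.     0.    -1.   ]]
0.2 [ 517.185 -370.533    4.503]
0.13 [ 517.185 -370.536   74.503]
```

```bash
python3 -m creep '[[[20,-14,0],[0,0,0]],[[40,-28.5,0],[0,0,0]],[[42,-30,0],[0,0,0]],[[42,-30,0],[0,0,0]],[[42,-30,0],[0,0,0]],[[42,-30,0],[0,0,0]],[[42,-30,0],[0,0,0]],[[42,-30,0],[0,0,0]],[[42,-30,0],[0,0,0]],[[42,-30,0],[0,0,0]],[[40,-28.5,0],[0,0,0]],[[20,-14,0],[0,0,0]]]' 0
python3 - <<'E'
from h import *
np.set_printoptions(precision=3,suppress=True)
from scipy.spatial.transform import Rotation as T
o=bot.get_obs();M=T.from_quat(o["tool_rot"]).as_matrix();print(o["joint_pos"],o["grip_width"],M.T@(np.array([.5336,-.016,.095])-o["eef_pos"])*1000)
E
```

```text
clock: 2.75
eef_pos: [0.4849, -0.0679, 0.2044]
tool_rot: [0.994, 0.113, 0.0, -0.0]
ft_force: [-0.9, -0.3, 0.1]
grip_width: 0.0001
grasp_force: 0.0
[-0.139  0.22  -0.022  1.328  0.     2.777] 0.00010796427416056967 [ 59.061 -39.654 109.437]
```

```bash
python3 -m creep '[[[20,-13,0],[0,0,0]],[[20,-13,5],[0,0,0]],[[19,-13.5,20],[0,0,0]],[[0,0,30],[0,0,0]],[[0,0,30],[0,0,0]],[[0,0,15],[0,0,0]],[[0,0,0],[0,0,0]],[[0,0,0],[0,0,0]]]' 0
python3 - <<'E'
from h import *
np.set_printoptions(precision=3,suppress=True)
o=bot.get_obs();print(o["eef_pos"],o["ft_force"])
p=vision.camera("top");cv2.imwrite("pics/t1.png",cv2.resize(p["image"][150:260,170:310],None,fx=5,fy=5))
for q in ("pad_right","pad_left"):
  for d in vision.place_of(p,q)[:1]: print(q,d["score"],w(p,d["position"]))
p=vision.camera("scene");cv2.imwrite("pics/s1.png",cv2.resize(p["image"][170:260,200:320],None,fx=5,fy=5))
E
```

```text
clock: 3.75
eef_pos: [0.5332, -0.0184, 0.1056]
tool_rot: [0.994, 0.111, 0.001, 0.0]
ft_force: [-0.8, -0.2, 0.1]
grip_width: -0.0002
grasp_force: 0.0
[ 0.533 -0.018  0.106] [-0.757 -0.203  0.066]
pad_right 0.47 [0.505 0.014 0.597]
pad_left 0.67 [0.492 0.25  0.074]
```

View pics/s1.png

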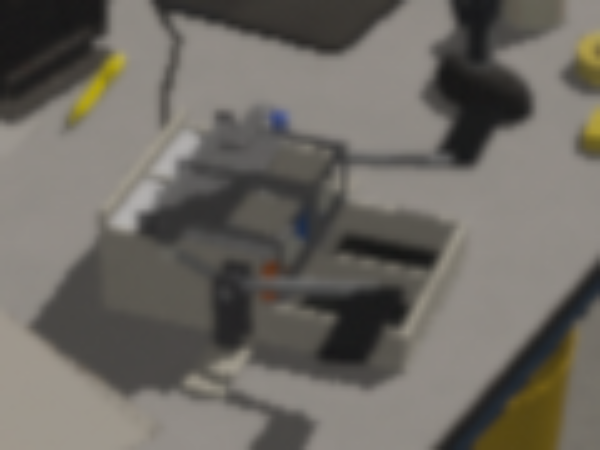

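View pics/t1.png

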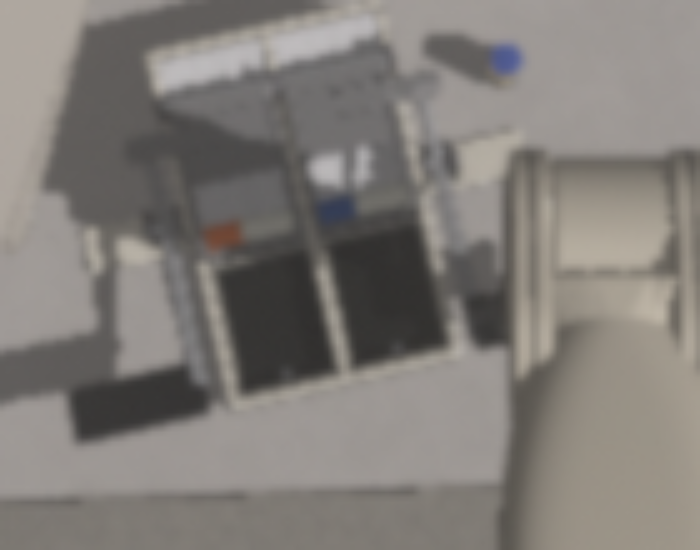

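The scene crop shows the fingers over the outer half of the right pad (pad at about (470,140) in the crop) and both lids shut. I'll press now, watching the force.

```bash
python3 -m creep '[[[0,0,8],[0,0,0]],[[0,0,8],[0,0,0]],[[0,0,5],[0,0,0]],[[0,0,4],[0,0,0]],[[0,0,4],[0,0,0]],[[0,0,4],[0,0,0]],[[0,0,4],[0,0,0]],[[0,0,4],[0,0,0]],[[0,0,4],[0,0,0]],[[0,0,4],[0,0,0]]]'
```

```text
clock: 5.2
eef_pos: [0.5323, -0.0184, 0.0553]
tool_rot: [0.994, 0.111, 0.0, 0.0]
ft_force: [0.8, -0.1, -0.1]
grip_width: 0.0
grasp_force: 0.0
```

Run:
```python
from h import *
np.set_printoptions(precision=3,suppress=True)
o=bot.get_obs();print(o["eef_pos"],o["ft_force"],o["ft_torque"])
p=vision.camera("scene");im=p["image"].copy()
uv,_=cv2.projectPoints(np.array([o["eef_pos"]]),np.array(p["rvec"]),np.array(p["tvec"]),p["K"],None);print(uv)
c=cv2.resize(im[160:250,220:340],None,fx=6,fy=6,interpolation=cv2.INTER_CUBIC)
cv2.circle(c,tuple(int(t) for t in (uv[0,0]-[220,160])*6),4,(0,0,255),1)
cv2.imwrite("pics/s2.png",c)
```

```text
[ 0.532 -0.018  0.055] [ 0.753 -0.111 -0.115] [ 0.011  0.045 -0.003]
[[[295.139 199.964]]]
```

View pics/s2.png

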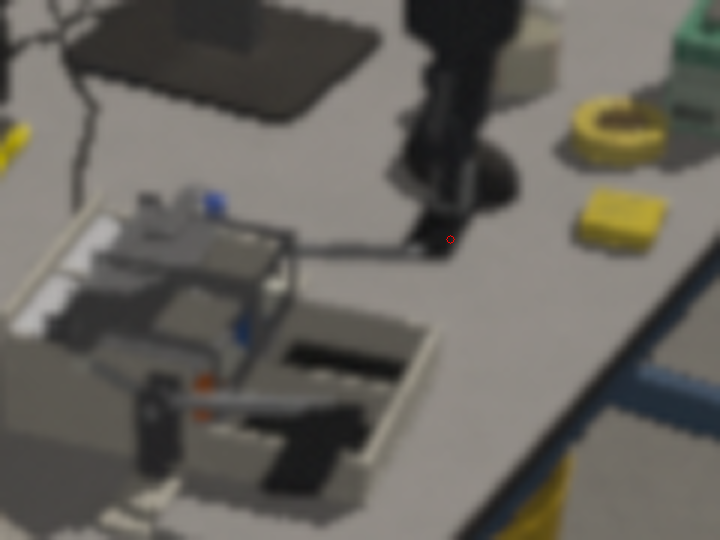

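Run:
```python
from h import *
np.set_printoptions(precision=3,suppress=True,linewidth=200)
o=bot.get_obs();print(o["joint_pos"],o["clock"])
p=vision.camera("scene");K=p["K"];R=cv2.Rodrigues(np.array(p["rvec"]))[0];z=p["z_map"]
print("cam",-R.T@np.ravel(p["tvec"]))
v,u=np.mgrid[:384,:512]; c=np.stack([(u-K[0,2])/K[0,0]*z,(v-K[1,2])/K[1,1]*z,z],-1)-np.ravel(p["tvec"]); W=c@R
for vv in range(176,206,2):
  print(vv,[tuple(np.round(W[vv,uu]*1000).astype(int)) for uu in range(286,302,3)])
d=vision.place_of(p,"pad_right");print([(x["score"],x["position"]) for x in d])
```

```text
[-0.034  0.416 -0.157  0.999  0.     2.884] 5.25
cam [-0.105  1.304  0.941]
176 [(np.int64(706), np.int64(-271), np.int64(-4)), (np.int64(692), np.int64(-274), np.int64(-1)), (np.int64(528), np.int64(27), np.int64(182)), (np.int64(517), np.int64(25), np.int64(184)), (np.int64(517), np.int64(-1), np.int64(172)), (np.int64(518), np.int64(-29), np.int64(159))]
178 [(np.int64(693), np.int64(-247), np.int64(1)), (np.int64(682), np.int64(-254), np.int64(1)), (np.int64(527), np.int64(28), np.int64(174)), (np.int64(522), np.int64(14), np.int64(169)), (np.int64(519), np.int64(-5), np.int64(161)), (np.int64(522), np.int64(-37), np.int64(146))]
180 [(np.int64(686), np.int64(-233), np.int64(-1)), (np.int64(535), np.int64(36), np.int64(168)), (np.int64(523), np.int64(36), np.int64(171)), (np.int64(513), np.int64(32), np.int64(172)), (np.int64(521), np.int64(-10), np.int64(150)), (np.int64(630), np.int64(-270), np.int64(-2))]
182 [(np.int64(672), np.int64(-207), np.int64(5)), (np.int64(532), np.int64(41), np.int64(163)), (np.int64(520), np.int64(41), np.int64(166)), (np.int64(508), np.int64(42), n
[... 2522 characters left out ...]
int64(17), np.int64(78)), (np.int64(563), np.int64(-108), np.int64(-1)), (np.int64(550), np.int64(-110), np.int64(2))]
202 [(np.int64(541), np.int64(41), np.int64(74)), (np.int64(530), np.int64(38), np.int64(76)), (np.int64(517), np.int64(40), np.int64(82)), (np.int64(511), np.int64(27), np.int64(77)), (np.int64(558), np.int64(-99), np.int64(-4)), (np.int64(541), np.int64(-91), np.int64(5))]
204 [(np.int64(590), np.int64(-56), np.int64(-2)), (np.int64(582), np.int64(-66), np.int64(-4)), (np.int64(571), np.int64(-71), np.int64(-3)), (np.int64(560), np.int64(-77), np.int64(-3)), (np.int64(550), np.int64(-84), np.int64(-3)), (np.int64(540), np.int64(-92), np.int64(-4))]
[(0.64, [292.5, 195.4])]
```

The scene depth shows the finger ending at about z=0.085, just above a pad that is still at rest (z about 0.079). The reported TCP height is therefore about 25 mm too low, while the lateral position agrees. I'll go down in small steps, guided by force and vision.

```bash
for i in 1 2; do :; done; python3 -m creep '[[[0,0,3],[0,0,0]],[[0,0,3],[0,0,0]],[[0,0,3],[0,0,0]],[[0,0,2],[0,0,0]],[[0,0,0],[0,0,0]]]'
```

```text
clock: 5.98
eef_pos: [0.5319, -0.0185, 0.0443]
tool_rot: [0.994, 0.111, -0.0, 0.0]
ft_force: [-2.7, -0.5, 4.1]
grip_width: -0.0002
grasp_force: 1.9
```

```bash
python3 -m creep '[[[0,0,3],[0,0,0]],[[0,0,3],[0,0,0]],[[0,0,3],[0,0,0]],[[0,0,3],[0,0,0]],[[0,0,3],[0,0,0]]]'
python3 - <<'E'
from h import *
p=vision.camera("scene")
cv2.imwrite("pics/s3.png",cv2.resize(p["image"][160:250,220:340],None,fx=6,fy=6,interpolation=cv2.INTER_CUBIC))
E
```

```text
clock: 6.6
eef_pos: [0.5318, -0.0184, 0.0292]
tool_rot: [0.994, 0.111, -0.0, 0.0]
ft_force: [-3.8, -1.1, 5.6]
grip_width: 0.0003
grasp_force: 2.7
```

View pics/s3.png

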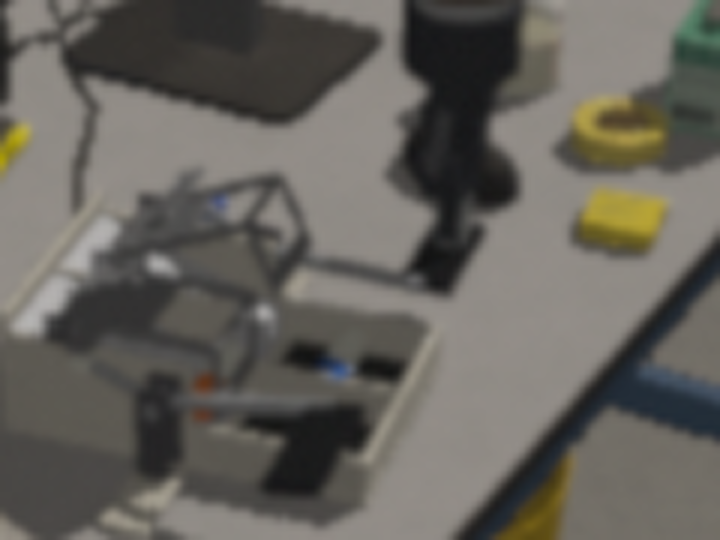

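The right lid is up about halfway. The blue tube has already rolled into the tray (crop (335,368)), and the orange tube is still shut in. I'll carry on to the full press.

```bash
python3 -m creep '[[[0,0,3],[0,0,0]],[[0,0,3],[0,0,0]],[[0,0,3],[0,0,0]],[[0,0,2],[0,0,0]],[[0,0,0],[0,0,0]]]'
```

```text
clock: 7.28
eef_pos: [0.5325, -0.0183, 0.0185]
tool_rot: [0.994, 0.111, 0.0, -0.0]
ft_force: [-2.9, -1.5, 6.1]
grip_width: -0.0
grasp_force: 2.9
```

```bash
python3 -m creep '[[[0,0,2],[0,0,0]],[[0,0,2],[0,0,0]],[[0,0,1],[0,0,0]],[[0,0,0],[0,0,0]]]'; python3 -m creep '[[[0,0,1],[0,0,0]],[[0,0,1],[0,0,0]],[[0,0,0],[0,0,0]]]'
python3 - <<'E'
from h import *
p=vision.camera("scene")
cv2.imwrite("pics/s4.png",cv2.resize(p["image"][160:250,220:340],None,fx=6,fy=6,interpolation=cv2.INTER_CUBIC))
E
```

```text
clock: 7.78
eef_pos: [0.533, -0.0182, 0.0145]
tool_rot: [0.994, 0.111, 0.001, -0.0]
ft_force: [-3.2, 0.3, 10.7]
grip_width: 0.0001
grasp_force: 5.3
clock: 8.15
eef_pos: [0.5332, -0.0182, 0.014]
tool_rot: [0.994, 0.111, 0.001, 0.0]
ft_force: [-7.9, -0.7, 20.4]
grip_width: 0.0002
grasp_force: 10.2
```

View pics/s4.png

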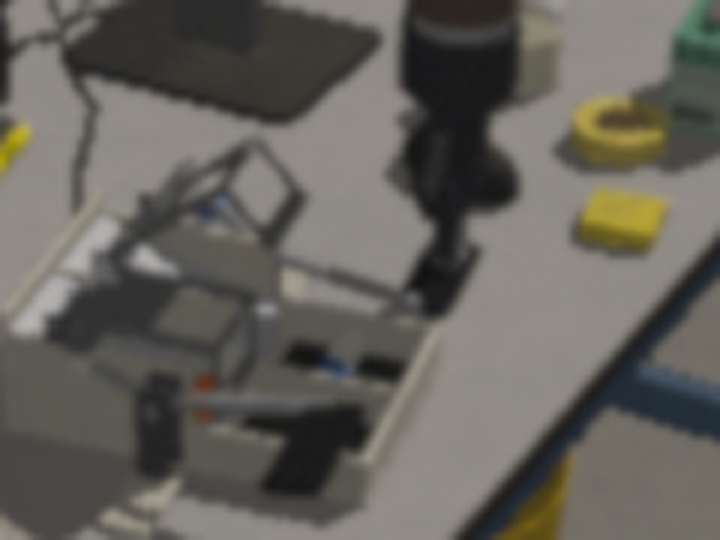

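The stop is reached (20 N) and the lid is fully up. The tube lies in the tray. Now I'll let it up slowly.

```bash
python3 -m creep '[[[0,0,-1],[0,0,0]],[[0,0,-2],[0,0,0]],[[0,0,-2],[0,0,0]],[[0,0,-2],[0,0,0]],[[0,0,-2],[0,0,0]],[[0,0,-2],[0,0,0]],[[0,0,-2],[0,0,0]],[[0,0,-2],[0,0,0]],[[0,0,-2],[0,0,0]],[[0,0,-2],[0,0,0]],[[0,0,-2],[0,0,0]],[[0,0,-2],[0,0,0]]]'; python3 -m creep '[[[0,0,-2],[0,0,0]],[[0,0,-2],[0,0,0]],[[0,0,-2],[0,0,0]],[[0,0,-2],[0,0,0]],[[0,0,-2],[0,0,0]],[[0,0,-2],[0,0,0]],[[0,0,-2],[0,0,0]],[[0,0,-2],[0,0,0]],[[0,0,-2],[0,0,0]],[[0,0,-2],[0,0,0]]]'
```

```text
clock: 9.7
eef_pos: [0.5323, -0.0183, 0.0346]
tool_rot: [0.994, 0.111, 0.0, -0.0]
ft_force: [-3.0, -0.9, 4.6]
grip_width: -0.0001
grasp_force: 2.1
clock: 10.95
eef_pos: [0.5323, -0.0184, 0.0546]
tool_rot: [0.994, 0.111, -0.0, 0.0]
ft_force: [1.0, -0.5, 0.3]
grip_width: 0.0002
grasp_force: 0.0
```

```bash
python3 -m creep '[[[0,0,-5],[0,0,0]],[[0,0,-10],[0,0,0]],[[0,0,-20],[0,0,0]],[[0,0,-25],[0,0,0]],[[0,0,-25],[0,0,0]],[[0,0,-15],[0,0,0]],[[-25,15,0],[0,0,0]],[[-40,25,0],[0,0,0]],[[-40,25,0],[0,0,0]],[[-40,25,0],[0,0,0]],[[-20,10,0],[0,0,0]],[[0,0,0],[0,0,0]]]'
python3 - <<'E'
from h import *
a=vision.camera("scene")["image"][160:250,220:340];p=vision.camera("top")
for q in ("tube_blue","tube_orange"): print(q,[(d["score"],d["position"],w(p,d["position"])) for d in vision.place_of(p,q)[:1]])
b=p["image"][140:250,170:310]
a=cv2.resize(a,(400,300),interpolation=2);b=cv2.resize(b,(400,314),interpolation=2)[:300]
cv2.imwrite("pics/f.png",np.hstack([a,b]))
E
```

```text
clock: 12.45
eef_pos: [0.3919, -0.1529, 0.1545]
tool_rot: [0.994, 0.11, -0.0, -0.0]
ft_force: [-0.0, -0.2, -0.1]
grip_width: -0.0003
grasp_force: 0.0
tube_blue [(0.54, [241.7, 205.5], array([0.5573034 , 0.10592112, 0.02395958]))]
tube_orange [(0.58, [216.4, 197.1], array([0.5854951 , 0.18663344, 0.04688431]))]
```

View pics/f.png

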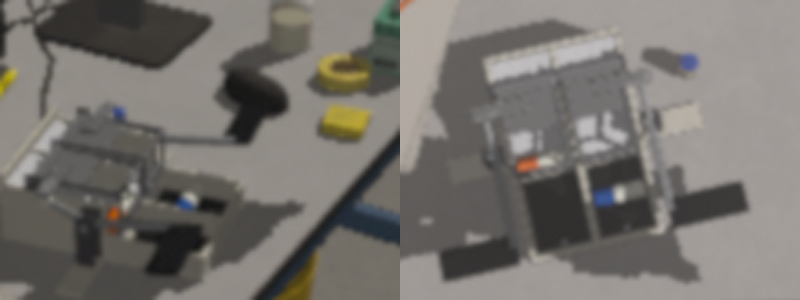

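The final picture shows both lids shut, the blue tube in the middle of the right tray, and the orange tube still in its lane. The arm is clear of everything, so I'm handing in.

```bash
python3 -c "
from workcell import workorder
print(workorder.job_done())"
```

```text
the job is handed in; nothing more can be done
None
```

I've handed the job in: the blue-capped tube lies in the catch tray, both lids look shut after a slow release of about 2.5 s, the orange-capped tube is still in its lane, and the arm is clear (the judge's verdict wasn't shown).

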